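# Unlock and open the slide case

### The arm

A 6-joint arm with a two-finger parallel gripper is mounted at the origin on the work surface. World frame = base frame: x ahead of the robot, y to its left, z up, the work surface at z = 0. Lengths are in m, angles in rad, forces in N, time in s.
With the tool pointing down it reaches from about 0.35 to 0.85 m from the base axis. Payload 8.1 kg.
Tool frame: the origin (TCP) lies at the very end of the fingers, on their centre line; the grasp point (between the pads) lies 19 mm behind it (robot.pinch_z is the distance from the TCP to the grasp point, in m); y points along the fingers, x is the direction in which the jaws open and shut, and the axes are right-handed (so a half turn about y gives the same grasp; the last joint's range is limited). The gripper opens to 93 mm and grips with 3 to 60 N. Pads are 15 mm wide; open, the fingers measure 128 mm over their backs; the gripper's body (75 mm by 188 mm) begins 65 mm behind the grasp point.
Start: joints at [1.137, 0.13, 1.488, -0, 1.523, -0.085], TCP at [0.205, 0.564, 0.219] pointing down, gripper open.
Joint ranges: [-2.96, 2.96], [-0.89, 2.26], [0.02, 2.5], [-1.34, 4.48], [0, 2.73], [-2.66, 2.66]. Speed limits (rad/s): [2.39, 2.39, 2.79, 3.14, 3.14, 3.14].

### API

Orientations are given as a rotation vector (axis times angle).
In Python, from plant import robot gives the robot as it stands.
- The arm moves only by the shell command python3 -m inch 'ROWS' [FORCE]. ROWS is JSON, a list of rows, each a list of 5 numbers: the closure, from -1 (fully open) to 1 (shut), then the shift along the world's x, y, z in m, then the turn about the world's z in rad. A call has 1 to 8 rows; each row is the pose to reach, as a shift and turn from the pose measured when the call began; what a row does not reach only later rows make up. A row lasts 1/8 s, in which the tool goes at most 62.5 mm and 10.7 degrees, less where a joint would pass 70% of its speed; a pose out of reach is approached as far as the arm can. A call with a gripper value outside its range is refused whole. The fingers move at their own pace and stop on an object; FORCE is the grip in N (left out, the last holds). Time passes only in rows, so rows that repeat a pose let the fingers close. It gives the time, the measured TCP pose, the force and the opening at its end, in the units of the state.
- robot.read_state(): the state, without advancing time (a new reading comes with each control period).
- robot.read_camera(name): name is "scene" or "top"; returns a dict with "color" (400x640x3 uint8, red, green, blue), "mtx" (3x3 intrinsics, pixels), "R" (3x3) and "t" (3): a world point X has camera coordinates R X + t. Camera axes: x right, y down, z forward; pixel columns grow to the right and rows downward; lengths in m; the calibration is good to about 2 mm. A picture is of the moment at which its call begins. There is no depth.
- robot.close_job(): hands the job in, once; it reports no verdict.
The state is a dict: "t": time; "q": joint angles; "dq": joint speeds; "joint_torque": joint torques, N m; "tool_pos": TCP position; "orientation": TCP orientation; "force": force on the tool from outside, world axes, zero at the start; "wrist_torque": the same for the moment, N m; "opening": finger opening in m.
Only numpy, scipy, OpenCV 4.12 (cv2) and the standard library are available. Lean on these libraries where they do the work, as an engineer would, in place of code of your own. Each camera call takes 0.05 s, during which the arm holds its last target. There are 200 camera calls.

### The job

Open the microscope slide case: slide the blue transport-lock grip fully home against its end stop at the green mark, then lift the aluminium paddle handle so that its hidden pawl lets go, and swing the lid up until it stands at least 65 degrees open, and let go. Leave the lock at its end stop, and do not knock over or shift the bottle, the dish and the slide mailer.

Things in the scene. Friction and masses are not known exactly. Their poses are not given: they have to be found in the camera images.
- case: Fixed black slide case, 160 (x) by 320 (y) by 100 mm high, with a grey lid. Origin: centre of the box's underside, on the work surface. Its x points from the case's front to its rear, z up; front wall at x = -80. A steel deck 50 mm high, 320 wide, runs along the front from x = -160 to -80; the lock slides on it and the paddle juts over it. Position and yaw (up to 0.25 rad) vary.
- lock (a joint): Transport lock slide, m: 0 at the locked end of its track, 0.080 against the end stop (green mark). Moves along the case's +y, away from the paddle. Starts between 0 and 0.04. Friction about 2 N, no spring: it stays where it is left. Its steel bar keeps the paddle from lifting until the last 4 mm of travel.
- lock_top (a point): Centre of the top face of the blue lock grip, a block 30 (case x) by 22 (case y) by 54 mm high standing on the deck; top at z = 108 in the case frame, x = -135, y = 30 + travel. Easiest pushed from its -y side, in the top 25 mm. Behind it (case x = -119 to -111) the steel lock bar runs from the grip 179 mm to -y; the bar's top is at z = 74.
- end_stop (a point): Middle of the grip-side face of the small aluminium end stop block beside the green mark on the deck, case frame (-135, 123, 57).
- paddle (a joint): Paddle latch angle relative to the lid, rad: 0 at rest, 0.55 at its upper stop. Turns about the case's y axis, the free end rising; light return spring (under 0.1 N m). Its pawl, 41 mm below the hinge, leaves its keeper at about 0.2 rad; keep the paddle lifted until the lid has risen 0.1 rad. Below that the lid is held shut (2.5 mm of play). While locked it lifts only some 0.05 rad.
- paddle_grip (a point): Point inside the aluminium paddle handle, 42 mm out from its hinge; at rest at (-132, -85, 106) in the case frame. The paddle is a level tongue 36 mm wide (case y), 14 thick, jutting towards the robot 10 to 65 mm out from its hinge. Free space on both sides, 32 mm above the lock bar: pinch its two sides from above. It turns between the pads with some drag.
- paddle_hinge (a point): Paddle's hinge axis (along case y), on the lid's front edge: (-90, -85, 106) in the case frame with the lid shut; 170 mm out from the lid's hinge and 6 mm above it. Moves with the lid.
- lid (a joint): Lid angle, rad: 0 shut, 1.4 (80 degrees) open against its stay. Turns about the case's y axis at lid_hinge, the front edge rising. Stiff hinge: stays where it is left; lifting it at the paddle takes about 5 N.
- lid_hinge (a point): Middle of the lid's hinge line along the rear top edge of the case: (80, 0, 100) in the case frame. The lid is 164 mm deep from it to the front edge, 324 mm wide and 12 mm thick (top at 112).
- oil_bottle: Loose amber bottle with a black cap, 38 mm across, 75 mm high; origin at the centre of its underside. Leave it alone.
- dish: Loose closed clear dish, 60 mm across, 15 mm high; origin at the centre of its underside. Leave it alone.
- mailer: Loose orange slide mailer, a flat box 85 by 34 by 22 mm; origin at the centre of its underside. Leave it alone.

How it is judged:
On the way, in this order (a step that is already met when the one before it is completed fails the run):
1. the transport lock is fully home, within 3 mm of its end stop, with the lid still shut (value of joint lock above 0.077 m and value of joint lid below 0.05 rad), for 0.2 s.
2. the paddle is lifted past 0.12 rad, withdrawing the pawl (value of joint paddle above 0.12 rad), for 0.05 s.
3. the lid is open past 1.1 rad (value of joint lid above 1.1 rad), for 0.2 s.
At the end, for the whole second after the job is handed in: The lock slide is within 3 mm of its end stop, the lid stands at rest at least 1.1 rad (63 degrees) open, and the bottle, dish and mailer are within 20 mm of where they began, the bottle upright (value of joint lock above 0.077 m and value of joint lid above 1.1 rad and velocity of joint lid between -0.05 and 0.05 rad/s and distance of each of oil_bottle, dish, mailer from where it was at the start of the episode below 0.02 m and angle between oil_bottle's own z axis and vertical below 0.3 rad); the robot touches nothing.
It fails at once if the bottle, dish or mailer is shifted by more than 20 mm or the bottle tipped (distance of any of oil_bottle, dish, mailer from where it was at the start of the episode above 0.02 m or angle between oil_bottle's own z axis and vertical above 0.3 rad).
It also fails if it takes over 51 s, if anything falls off the work surface, if the arm or the gripper's body presses on something with over 40 N, if the wrist force passes 120 N, or if a joint passes its speed limit or range.

## Working session

There is one attempt and no reset: what is moved stays moved. The work goes in short steps, Python scripts to look and compute and a shell command to move; the robot and the scene stay as the last step left them, time stands still between calls to the robot, and variables do not carry over. Pictures are saved under pics/ and viewed, about 8 in all and at most 12, crops included, and the job is handed in when it is done.

```bash
mkdir -p pics; ls; python3 - <<'E'
from plant import robot
import cv2
s=robot.read_state(); print({k:(v if isinstance(v,(int,float)) else [round(float(x),3) for x in v]) for k,v in s.items()})
for n in("scene","top"):
    c=robot.read_camera(n); cv2.imwrite(f"pics/{n}0.png",c["color"][:,:,::-1]); print(n,c["mtx"],c["R"],c["t"])
E
```

```text
pics
{'t': 0.0, 'q': [1.137, 0.131, 1.489, -0.0, 1.523, -0.085], 'dq': [-0.001, 0.0, -0.001, -0.0, 0.001, -0.0], 'joint_torque': [0.001, -55.983, -49.177, 0.077, 0.036, -0.0], 'tool_pos': [0.205, 0.563, 0.218], 'orientation': [-1.355, -0.947, 0.95], 'force': [0.078, -0.164, 0.245], 'wrist_torque': [-0.033, -0.019, -0.024], 'opening': 0.09285812984596266}
scene [[501.42640632   0.         322.0309205 ]
 [  0.         501.42640632 198.84846023]
 [  0.           0.           1.        ]] [[ 0.15832843  0.98737903  0.00384271]
 [ 0.71192345 -0.11146009 -0.69335536]
 [-0.68417623  0.11251358 -0.72058558]] [-0.1579497  -0.34006197  1.62906779]
top [[478.81448828   0.         321.83130053]
 [  0.         478.81448828 199.20267623]
 [  0.           0.           1.        ]] [[-0.01741095 -0.99975663 -0.01354788]
 [-0.99510874  0.01864461 -0.09701022]
 [ 0.09723921  0.01179258 -0.99519117]] [0.06080907 0.62808653 1.31091877]
```

```bash
python3 -c "
import cv2,numpy as np
a=cv2.imread('pics/scene0.png');b=cv2.imread('pics/top0.png')
"
```

```text
(no output)
```

View pics/scene0.png

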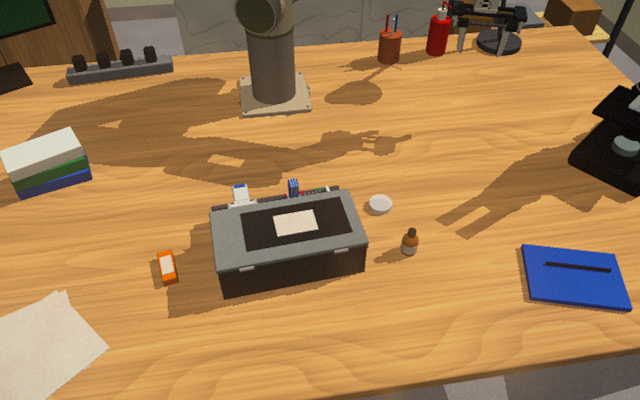

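View pics/top0.png

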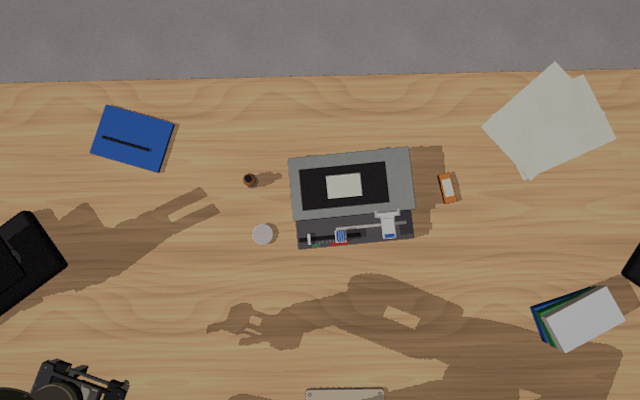

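The scene view shows the case at about (290,240) with the grip and paddle on its far side. In the top view the lid corners are near (289,158), (408,148), (414,208) and (293,220), the grip near (341,236), the paddle near (389,228) and the end stop near (309,239). The bottle is at (250,180), the dish at (263,234) and the mailer at (447,188).

```bash
cat > h.py <<'E'
import cv2,numpy as np
from plant import robot
def ray(c,u,v,z):
    d=c["R"].T@np.linalg.solve(c["mtx"],[u,v,1.]); o=-c["R"].T@c["t"]
    return o+d*(z-o[2])/d[2]
def px(c,X):
    p=c["mtx"]@(c["R"]@np.array(X,float)+c["t"]); return p[:2]/p[2]
E
python3 - <<'E'
from h import *
c=robot.read_camera("top"); im=c["color"][:,:,::-1]
cv2.imwrite("pics/crop1.png",cv2.resize(im[140:255,280:420],None,fx=5,fy=5,interpolation=cv2.INTER_CUBIC))
# lid: non-wood (low saturation) region
hsv=cv2.cvtColor(np.ascontiguousarray(im),cv2.COLOR_BGR2HSV)
m=((hsv[...,1]<60)&(hsv[...,2]>70)).astype(np.uint8); m[:130]=0;m[260:]=0;m[:,:280]=0;m[:,425:]=0
m=cv2.morphologyEx(m,cv2.MORPH_OPEN,np.ones((3,3)))
k=max(cv2.findContours(m,0,1)[0],key=cv2.contourArea)
k=k[k[:,0,1]<225]; r=cv2.minAreaRect(k); print(r); b=cv2.boxPoints(r); print(b)
for p in b: print(ray(c,*p,.112))
for n,p,z in(("grip",(341,236),.108),("pad",(389,228),.113),("bottle",(250,180),.075),("dish",(263,234),.015),("mailer",(447,188),.022),("stop",(309,239),.06)): print(n,ray(c,*p,z).round(3))
E
```

```text
((351.78692626953125, 189.65574645996094), (77.49858856201172, 123.12860107421875), 84.80557250976562)
[[286.96725 156.63937]
 [409.59018 145.49182]
 [416.6066  222.67212]
 [293.98367 233.81967]]
[0.73655496 0.13917239 0.112     ]
[ 0.76004479 -0.18696953  0.112     ]
[ 0.55492032 -0.19805407  0.112     ]
[0.53155388 0.12291709 0.112     ]
grip [0.524 0.    0.108]
pad [ 0.542 -0.126  0.113]
bottle [0.681 0.244 0.075]
dish [0.535 0.217 0.015]
mailer [ 0.655 -0.304  0.022]
stop [0.518 0.086 0.06 ]
```

View pics/crop1.png

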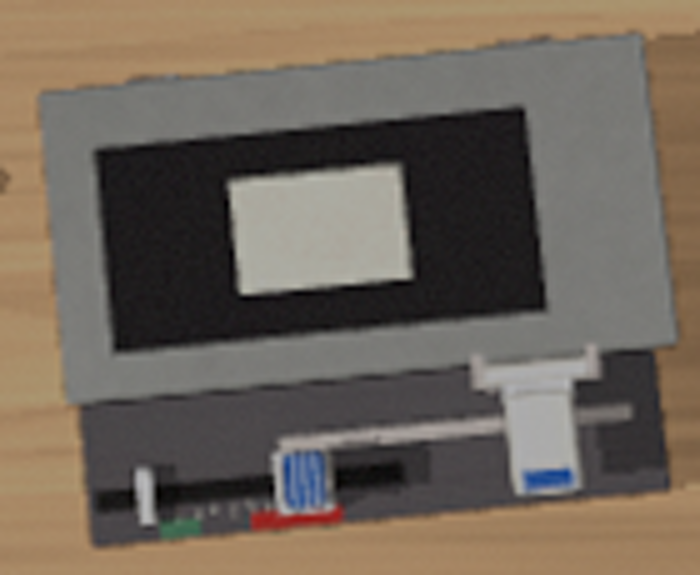

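The crop shows the lid corners at (40,92), (642,35), (677,342) and (68,403). The grip top is at about (303,480) and the paddle tongue at about (545,435). Grip travel is still small.

```bash
python3 - <<'E'
from h import *
c=robot.read_camera("top")
f=lambda u,v,z:ray(c,280+(u-2)/5,140+(v-2)/5,z)
P=np.array([f(40,92,.112),f(642,35,.112),f(677,342,.112),f(68,403,.112)])[:,:2]
M=np.array([[80,162],[80,-162],[-84,-162],[-84,162]])/1e3
H=(M-M.mean(0)).T@(P-P.mean(0)); yaw=np.arctan2(H[0,1]-H[1,0],H[0,0]+H[1,1])
R=np.array([[np.cos(yaw),-np.sin(yaw)],[np.sin(yaw),np.cos(yaw)]]); o=P.mean(0)-R@M.mean(0)
print("yaw",yaw,"o",o,"res",((R@M.T).T+o-P).round(4).tolist())
for n,u,v,z in(("griptop",303,480,.108),("padend",545,478,.113),("stop",150,495,.065)):
    w=f(u,v,z); print(n,w.round(4),"case",R.T@(w[:2]-o))
for n,p in(("grip0",(-135,30)),("stop",(-135,123)),("pad",(-132,-85)),("ph",(-90,-85)),("lh",(80,-85))): print(n,(R@(np.array(p)/1e3)+o).round(4))
np.savez("case.npz",yaw=yaw,o=o,R=R)
s=robot.read_state(); from scipy.spatial.transform import Rotation as Ro
print(Ro.from_rotvec(s["orientation"]).as_matrix().round(3),s["tool_pos"])
E
```

```text
yaw 0.07846288742416178 o [ 0.6646598  -0.02880158] res [[-0.0011, 0.0014], [-0.0, -0.0014], [0.0002, -0.0016], [0.001, 0.0016]]
griptop [0.5249 0.0021 0.108 ] case [-0.13695487  0.04174688]
padend [ 0.5236 -0.1239  0.113 ] case [-0.1481211  -0.08372967]
stop [0.5191 0.0841 0.065 ] case [-0.13625442  0.12392321]
grip0 [ 0.5277 -0.0095]
stop [0.5204 0.0832]
pad [ 0.5397 -0.1239]
ph [ 0.5816 -0.1206]
lh [ 0.7511 -0.1073]
[[ 0.342 -0.    -0.94 ]
 [ 0.94  -0.001  0.342]
 [-0.001 -1.     0.   ]] [0.20491131 0.56356514 0.21799815]
```

```bash
python3 -m inch '[[1,0.3256,-0.608,0,0.427],[1,0.3256,-0.608,0,0.427],[1,0.3256,-0.608,0,0.427],[1,0.3256,-0.608,0,0.427],[1,0.3256,-0.608,0,0.427],[1,0.3256,-0.608,0,0.427],[1,0.3256,-0.608,0,0.427],[1,0.3256,-0.608,0,0.427]]' 20
```

```text
t: 1.2
tool_pos: [0.4401, 0.124, 0.2184]
orientation: [-1.172, -1.267, 1.267]
force: [1.1, 0.5, 0.3]
opening: 0.0174
```

```bash
python3 -m inch '[[1,0.0904,-0.168,0,0],[1,0.0904,-0.168,0,0],[1,0.0904,-0.168,0,0],[1,0.0904,-0.168,0,0],[1,0.0904,-0.168,-0.06,0],[1,0.0904,-0.168,-0.06,0]]'; python3 - <<'E'
from h import *
from scipy.spatial.transform import Rotation as Ro
s=robot.read_state();print(np.arctan2(*Ro.from_rotvec(s["orientation"]).as_matrix()[[1,0],0]),s["tool_pos"],s["force"],s["opening"])
c=robot.read_camera("top");d=np.load("case.npz");im=c["color"][140:265,270:430,::-1]
cv2.imwrite("pics/a.png",cv2.resize(im,None,fx=4.5,fy=4.5,interpolation=2))
E
```

```text
t: 1.95
tool_pos: [0.5263, -0.0428, 0.1533]
orientation: [-1.163, -1.26, 1.27]
force: [-0.7, 1.1, -0.4]
opening: 0.0003
1.649224638178128 [ 0.52626458 -0.04277135  0.15332069] [-0.73439426  1.09671118 -0.40579742] 0.00034262475728088126
```

View pics/a.png

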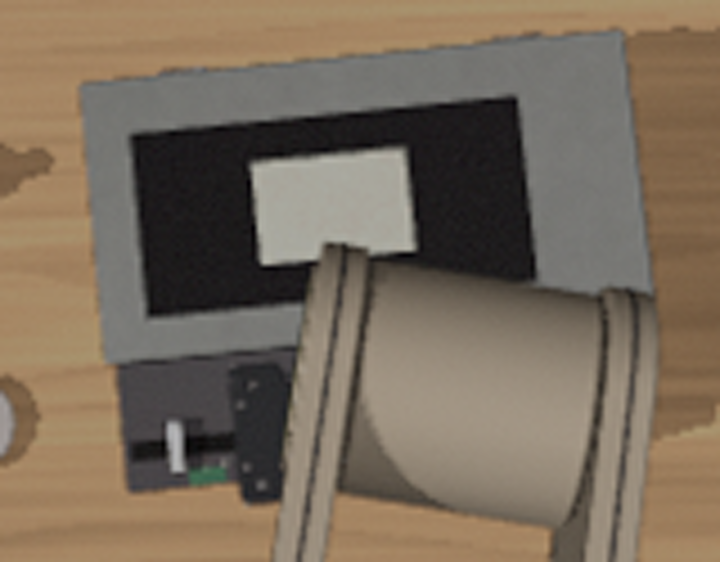

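```bash
python3 -m inch '[[1,0.003,0,-0.04,0],[1,0.003,0,-0.064,0],[1,0.003,0,-0.064,0],[1,0.001,0.02,-0.064,0],[1,-0.001,0.035,-0.064,0],[1,-0.002,0.05,-0.064,0],[1,-0.003,0.06,-0.064,0],[1,-0.003,0.06,-0.064,0]]'; python3 - <<'E'
from h import *
s=robot.read_state();d=np.load("case.npz");print(d["R"].T@(s["tool_pos"][:2]-d["o"]),s["force"])
c=robot.read_camera("scene");im=c["color"][150:250,220:380,::-1]
cv2.imwrite("pics/b.png",cv2.resize(im,None,fx=5,fy=5,interpolation=2))
E
```

```text
t: 3.0
tool_pos: [0.5248, 0.0182, 0.0925]
orientation: [-1.165, -1.265, 1.27]
force: [0.6, -0.3, -0.8]
opening: 0.0002
[-0.13571392  0.0578372 ] [ 0.56187716 -0.30078145 -0.78117889]
```

View pics/b.png

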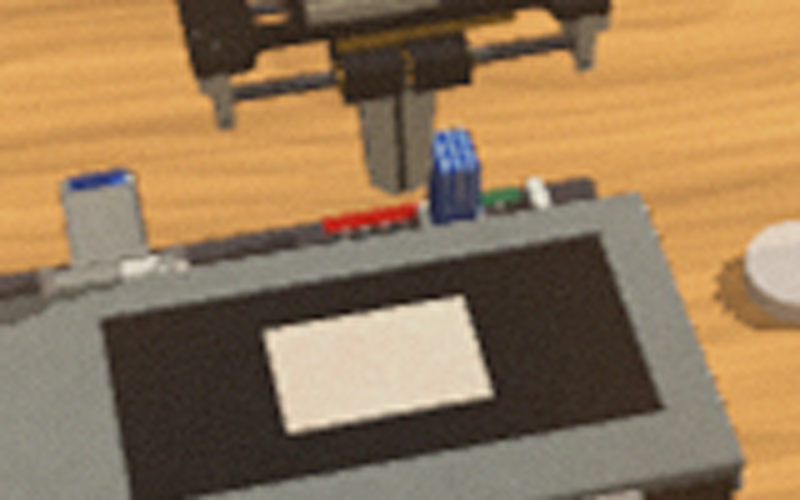

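The fingers are against the grip's left face and have already carried it part of the way, with the stop about 25 mm further on. I'll keep pushing in small steps.

```bash
python3 -m inch '[[1,-0.001,0.008,0,0],[1,-0.001,0.014,0,0],[1,-0.002,0.02,0,0],[1,-0.002,0.024,0,0],[1,-0.002,0.026,0,0],[1,-0.002,0.026,0,0]]'; python3 -m inch '[[1,0,0.002,0,0],[1,0,0.004,0,0],[1,0,0.004,0,0]]'; python3 -m inch '[[1,0,0.003,0,0],[1,0,0.005,0,0],[1,0,0.005,0,0]]'
```

```text
t: 3.8
tool_pos: [0.5225, 0.044, 0.0921]
orientation: [-1.165, -1.264, 1.27]
force: [0.1, 0.7, 0.6]
opening: 0.0005
t: 4.18
tool_pos: [0.5224, 0.0464, 0.0921]
orientation: [-1.167, -1.262, 1.272]
force: [-1.8, -10.0, 1.9]
opening: 0.0002
t: 4.55
tool_pos: [0.5224, 0.0468, 0.0923]
orientation: [-1.172, -1.257, 1.277]
force: [-2.6, -23.7, 2.3]
opening: 0.0007
```

The grip is against its stop: the force climbs to 24 N with no further motion. I'll back off, rise and move above the paddle with the gripper open.

```bash
python3 -m inch '[[1,0.001,-0.015,0,0],[1,0.001,-0.03,0,0],[1,0.001,-0.03,0.08,0],[-1,0.001,-0.03,0.08,0],[-1,0.017,-0.17,0.08,0],[-1,0.017,-0.17,0.08,0],[-1,0.017,-0.17,0.08,0],[-1,0.017,-0.17,0.08,0]]' 30; python3 - <<'E'
from h import *
s=robot.read_state();d=np.load("case.npz");print(s["tool_pos"],s["opening"],d["R"].T@(s["tool_pos"][:2]-d["o"]),s["force"])
t=(d["R"]@[-.132,-.085]+d["o"]);print("to pad",t-s["tool_pos"][:2])
c=robot.read_camera("scene");im=c["color"][150:250,220:380,::-1]
for n,p in(("grip80",(-.135,.11,.108)),("pad",(-.132,-.085,.113))): print(n,(px(c,[*(d["R"]@p[:2]+d["o"]),p[2]])-[220,150])*5)
cv2.imwrite("pics/c.png",cv2.resize(im,None,fx=5,fy=5,interpolation=2))
E
```

```text
t: 5.55
tool_pos: [0.5392, -0.1238, 0.1718]
orientation: [-1.172, -1.255, 1.275]
force: [0.4, -0.1, -0.9]
opening: 0.046
[ 0.53918242 -0.12376968  0.17180698] 0.04601560892445382 [-0.13253516 -0.0848407 ] [ 0.40700549 -0.05580215 -0.94659042]
to pad [ 0.000546   -0.00011686]
grip80 [498.5144499  136.76860912]
pad [ 91.62777337 200.41094895]
```

View pics/c.png

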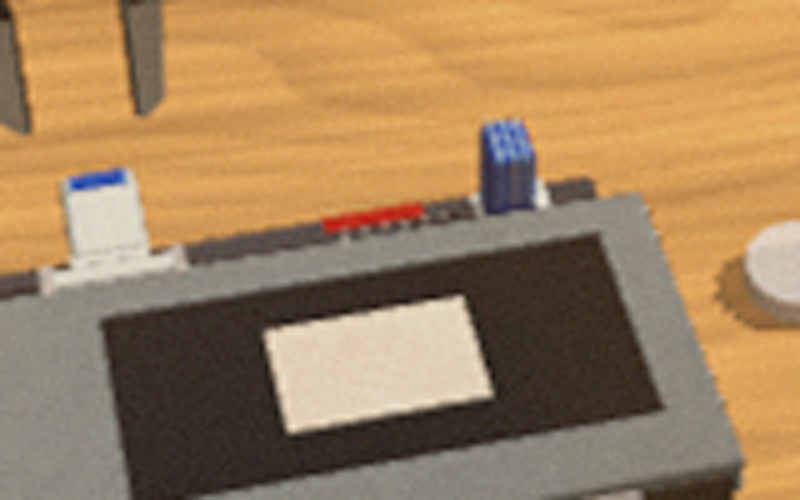

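The grip is at the end stop with the green mark covered (seen at (507,140), predicted (498,137)). The tongue centre is at about (102,200) against a predicted (92,200), so I'll shift 2 mm to +y, open, go down and pinch.

```bash
python3 -m inch '[[-1,0,0.002,0,0],[-1,0,0.002,0,0],[-1,0,0.002,0,0],[-1,0,0.002,-0.03,0],[-1,0,0.002,-0.06,0],[-1,0,0.002,-0.084,0],[-1,0,0.002,-0.084,0]]' 30;  python3 -m inch '[[0.1,0,0,0,0],[0.1,0,0,0,0],[0.3,0,0,0,0],[0.5,0,0,0,0],[0.7,0,0,0,0],[1,0,0,0,0],[1,0,0,0,0]]' 30; python3 -c "
from h import *
s=robot.read_state();d=np.load('case.npz');print(s['tool_pos'],s['opening'],d['R'].T@(s['tool_pos'][:2]-d['o']),s['force'])"
```

```text
t: 6.48
tool_pos: [0.5374, -0.1197, 0.0856]
orientation: [-1.167, -1.254, 1.277]
force: [-0.3, -0.2, 0.2]
opening: 0.093
t: 7.35
tool_pos: [0.5374, -0.1219, 0.0858]
orientation: [-1.17, -1.253, 1.279]
force: [0.0, -9.5, -0.8]
opening: 0.0353
[ 0.5373671  -0.12189269  0.08579834] 0.0353117228184947 [-0.13419777 -0.08282719] [ 0.04397477 -9.51849495 -0.79931231]
```

```bash
python3 -c "
from h import *
d=np.load('case.npz');R=d['R'];r=.044
def g(th,ph):
    b=np.arctan2(6,170)
    return np.array([.08-.1701*np.cos(th+b)-r*np.cos(th+ph),.1+.1701*np.sin(th+b)+r*np.sin(th+ph)])
g0=g(0,0)
for th,ph in [(0,.1),(0,.2),(0,.3),(0,.36),(.1,.36)]+[(t,.33) for t in np.arange(.2,1.31,.1)]:
    dx,dz=g(th,ph)-g0; w=R@[dx,0]; print(round(th,2),ph,w.round(4),round(dz,4))
"
```

```text
0 0.1 [0.0002 0.    ] 0.0044
0 0.2 [0.0009 0.0001] 0.0087
0 0.3 [0.002  0.0002] 0.013
0 0.36 [0.0028 0.0002] 0.0155
0.1 0.36 [0.006  0.0005] 0.0365
0.2 0.33 [0.0106 0.0008] 0.0559
0.3 0.33 [0.0178 0.0014] 0.0759
0.4 0.33 [0.0269 0.0021] 0.0951
0.5 0.33 [0.0379 0.003 ] 0.1132
0.6 0.33 [0.0506 0.004 ] 0.1302
0.7 0.33 [0.065  0.0051] 0.1458
0.8 0.33 [0.0808 0.0064] 0.1599
0.9 0.33 [0.098  0.0077] 0.1724
1.0 0.33 [0.1163 0.0091] 0.183
1.1 0.33 [0.1356 0.0107] 0.1918
1.2 0.33 [0.1557 0.0122] 0.1986
1.3 0.33 [0.1764 0.0139] 0.2033
```

```bash
python3 -m inch '[[1,0,-0.0015,0.004,0],[1,0.001,-0.0015,0.009,0],[1,0.002,-0.0015,0.013,0],[1,0.003,-0.0015,0.0155,0],[1,0.003,-0.0015,0.0155,0],[1,0.003,-0.0015,0.0155,0]]' 30; python3 - <<'E'
from h import *
s=robot.read_state();print(s["tool_pos"],s["opening"],s["force"])
c=robot.read_camera("scene");im=c["color"][130:250,200:360,::-1]
cv2.imwrite("pics/d.png",cv2.resize(im,None,fx=5,fy=5,interpolation=2))
E
```

```text
t: 8.1
tool_pos: [0.5388, -0.1224, 0.1008]
orientation: [-1.165, -1.251, 1.28]
force: [-6.9, 5.5, -4.6]
opening: 0.0359
[ 0.53876654 -0.12241032  0.10082041] 0.03590553967091331 [-6.87030237  5.50202377 -4.63935472]
```

View pics/d.png

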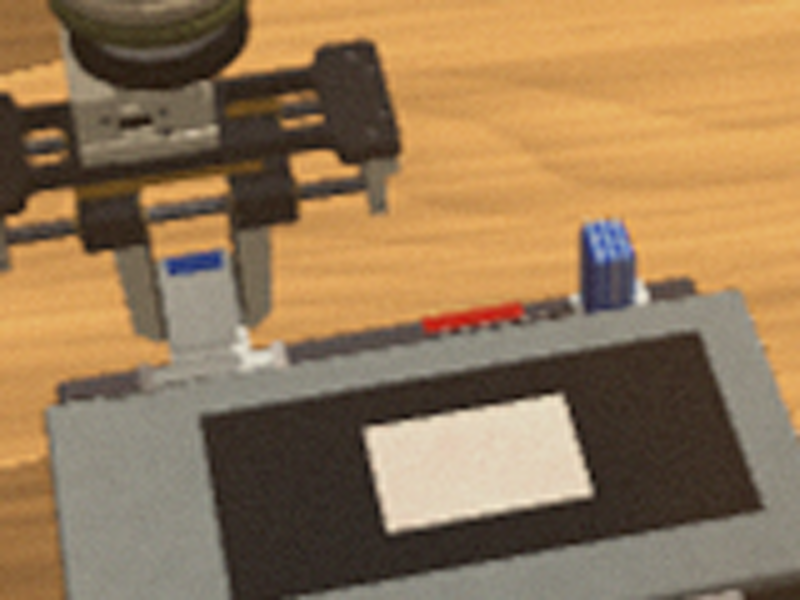

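The paddle is clearly tilted up between the pads and the grip is still home. Now I'll raise the lid along its arc.

```bash
python3 -m inch '[[1,0.001,0,0.010,0],[1,0.003,0,0.021,0],[1,0.005,0,0.030,0],[1,0.008,0.0005,0.0405,0],[1,0.011,0.001,0.05,0],[1,0.015,0.001,0.0605,0],[1,0.015,0.001,0.0605,0]]'; python3 - <<'E'
from h import *
s=robot.read_state();print(s["tool_pos"],s["opening"],s["force"])
c=robot.read_camera("scene");im=c["color"][110:250,200:360,::-1]
cv2.imwrite("pics/e.png",cv2.resize(im,None,fx=4,fy=4,interpolation=2))
E
```

```text
t: 9.02
tool_pos: [0.5547, -0.1211, 0.1644]
orientation: [-1.167, -1.253, 1.279]
force: [-5.8, 5.5, 3.2]
opening: 0.0358
[ 0.55474097 -0.12112999  0.16436286] 0.035768965768022375 [-5.80049798  5.52901156  3.19129556]
```

View pics/e.png

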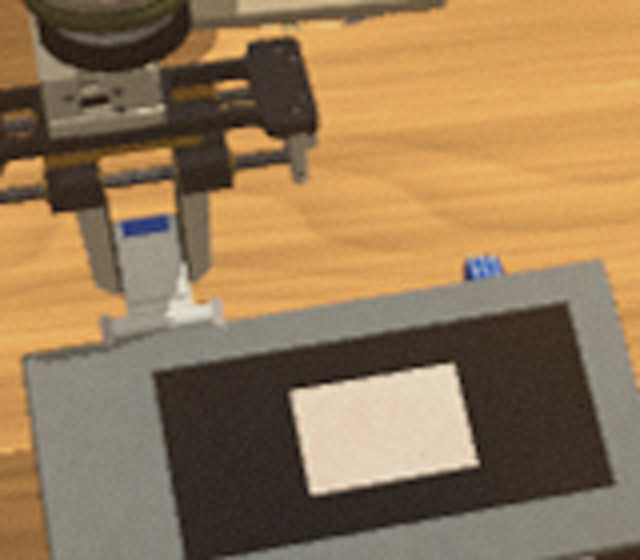

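The lid has risen to about 0.3 rad and the pinch still holds. I'll continue along the arc.

```bash
python3 -m inch '[[1,0.0045,0,0.010,0],[1,0.009,0.0005,0.019,0],[1,0.0145,0.001,0.0285,0],[1,0.020,0.0015,0.037,0],[1,0.0265,0.002,0.046,0],[1,0.033,0.0025,0.054,0],[1,0.040,0.003,0.062,0],[1,0.047,0.0035,0.07,0]]'; python3 -m inch '[[1,0,0,0,0]]'
```

```text
t: 10.07
tool_pos: [0.6023, -0.1171, 0.2353]
orientation: [-1.167, -1.254, 1.279]
force: [-0.2, 4.2, -8.2]
opening: 0.0362
t: 10.2
tool_pos: [0.6037, -0.117, 0.2366]
orientation: [-1.169, -1.256, 1.278]
force: [1.3, 2.3, -4.6]
opening: 0.0353
```

```bash
python3 -m inch '[[1,0.0065,0.0005,0.006,0],[1,0.0128,0.001,0.0112,0],[1,0.021,0.0015,0.0175,0],[1,0.030,0.0023,0.0237,0],[1,0.039,0.003,0.029,0],[1,0.048,0.0037,0.034,0],[1,0.058,0.0045,0.039,0],[1,0.058,0.0045,0.039,0]]'; python3 -m inch '[[1,0.01,0.001,0.004,0],[1,0.020,0.0015,0.008,0],[1,0.030,0.0025,0.011,0],[1,0.040,0.003,0.0135,0],[1,0.046,0.0035,0.0148,0],[1,0.046,0.0035,0.0148,0]]';python3 - <<'E'
from h import *
s=robot.read_state();print(s["tool_pos"],s["opening"],s["force"])
c=robot.read_camera("scene");im=c["color"][50:270,180:420,::-1]
cv2.imwrite("pics/f.png",cv2.resize(im,None,fx=2.7,fy=2.7,interpolation=2))
E
```

```text
t: 11.2
tool_pos: [0.6629, -0.1122, 0.2771]
orientation: [-1.17, -1.258, 1.277]
force: [-0.5, 4.1, -0.3]
opening: 0.0359
t: 11.95
tool_pos: [0.7096, -0.1085, 0.2931]
orientation: [-1.171, -1.259, 1.277]
force: [-2.3, 4.6, -1.7]
opening: 0.0357
[ 0.70959861 -0.10851712  0.29306405] 0.03567189927187136 [-2.34274361  4.63097171 -1.71793806]
```

View pics/f.png

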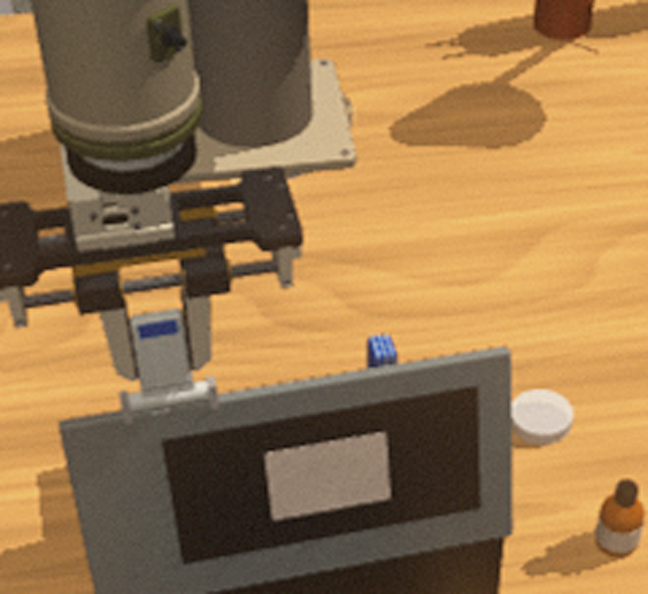

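The lid stands near 1.3 rad, with the pinch still on the tongue, the grip home, and the dish and bottle undisturbed. I'll let go by opening and then moving straight up.

```bash
python3 -m inch '[[-0.1,0,-0.001,0,0],[-0.4,0,-0.001,0,0],[-0.8,0,-0.001,0,0],[-1,0,-0.001,0,0],[-1,0,-0.001,0,0],[-1,0,-0.001,0.02,0],[-1,0,-0.001,0.05,0],[-1,0,-0.001,0.08,0]]'; python3 -m inch '[[-1,0,0,0.05,0],[-1,-0.05,0,0.07,0],[-1,-0.1,0.05,0.07,0],[-1,-0.15,0.1,0.07,0],[-1,-0.2,0.15,0.07,0],[-1,-0.2,0.2,0.07,0],[-1,-0.2,0.2,0.07,0],[-1,-0.2,0.2,0.07,0]]';python3 - <<'E'
from h import *
s=robot.read_state();print(s["tool_pos"],s["opening"],s["force"])
c=robot.read_camera("scene");t=robot.read_camera("top")
cv2.imwrite("pics/g.png",np.vstack([c["color"][130:330,120:520,::-1],t["color"][90:290,180:580,::-1]]))
E
```

```text
t: 13.0
tool_pos: [0.7094, -0.1095, 0.3737]
orientation: [-1.171, -1.259, 1.277]
force: [0.7, -0.8, 0.6]
opening: 0.0927
t: 14.0
tool_pos: [0.5094, 0.0907, 0.4439]
orientation: [-1.171, -1.26, 1.278]
force: [1.7, -1.4, 0.3]
opening: 0.0933
[0.50943324 0.09070933 0.44389691] 0.09328618976375856 [ 1.66451008 -1.35531044  0.27736825]
```

View pics/g.png

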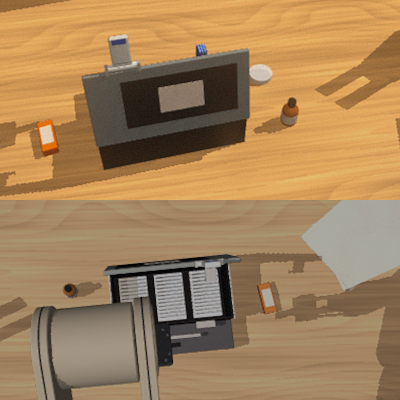

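The lid stands nearly upright with its front edge at full-image pixels (204,206) to (368,180). The grip is at the stop end, and the bottle, dish and mailer are in place. I'll check the lid angle by geometry.

```bash
python3 - <<'E'
from h import *
c=robot.read_camera("scene");d=np.load("case.npz");R=d["R"]
for th in(1.0,1.1,1.2,1.3,1.4):
    x=.08-.164*np.cos(th)+.012*np.sin(th);z=.1+.164*np.sin(th)+.012*np.cos(th)
    print(th,[px(c,[*(R@[x,y]+d["o"]),z]).round(1) for y in(-.162,.162)])
print(px(c,[*(R@[-.135,.110]+d["o"]),.108]))
hsv=cv2.cvtColor(c["color"],cv2.COLOR_RGB2HSV);i0=cv2.cvtColor(cv2.imread("pics/scene0.png"),cv2.COLOR_BGR2HSV)
for n,b in(("mailer",(240,300,140,200)),("bottle",(222,262,390,425)),("dish",(190,218,366,396))):
    for h in(i0,hsv):
        s=h[b[0]:b[1],b[2]:b[3]]; m=(s[...,1]>215) if n=="mailer" else (s[...,1]<60) if n=="dish" else (s[...,2]<90)
        v,u=np.nonzero(m); print(n,len(u),(u.mean()+b[2]).round(1),(v.mean()+b[0]).round(1))
m=(hsv[...,0]>100)&(hsv[...,0]<130)&(hsv[...,1]>110);m[:165]=0;m[200:]=0;m[:,:300]=0;m[:,:350]&=1;m[:,345:]=0
v,u=np.nonzero(m);print("grip",len(u),u.min(),u.max(),v.min(),v.max())
E
```

```text
1.0 [array([199. , 196.2]), array([360.1, 169.8])]
1.1 [array([198.9, 199. ]), array([362.5, 172.1])]
1.2 [array([198.9, 202.8]), array([364.9, 175.2])]
1.3 [array([199.2, 207.4]), array([367.4, 179.2])]
1.4 [array([199.6, 212.8]), array([370. , 183.9])]
[319.70288998 177.35372182]
mailer 232 167.5 268.7
mailer 253 168.0 269.5
bottle 59 411.4 232.6
bottle 57 411.4 232.6
dish 294 380.1 202.5
dish 353 378.1 202.7Traceback (most recent call last):
  File "<stdin>", line 12, in <module>
numpy._core._exceptions._UFuncOutputCastingError: Cannot cast ufunc 'bitwise_and' output from dtype('int64') to dtype('bool') with casting rule 'same_kind'
```

```bash
python3 -c "
from plant import robot
print(robot.close_job()); s=robot.read_state(); print(s['t'],s['force'])"
```

```text
the job is handed in; nothing more can be done
None
the job is handed in; nothing more can be done
```

The slide case is open and the job was handed in at about 14 s of the 51 s allowed; no verdict was reported. I pushed the lock grip home and pinched the paddle, lifting it to an intended 0.35 rad. I then swung the lid up along its arc, let go, and moved the arm clear.

- **Lock:** pushing further raised the force to 24 N with no more travel. From then on the grip appeared at the end stop in every picture that showed it. In the last one it was about 2 pixels from the predicted home position.
- **Lid:** its front edge in the scene image fits about 1.3 rad open (roughly 74 degrees), above the 1.1 rad needed. I checked this once after letting go and did not measure its speed.
- **Loose items:** the bottle's image position did not change. The mailer's moved by less than 1 pixel and the dish's by about 2 pixels. I put that down to changed shadows and the lid edge beside the dish, since nothing came near them.
- **Robot:** the gripper was open and clear, with about 2 N left on the force reading.
- **Disagreement:** positions predicted from the top camera sat about 4 mm off in the scene camera, along case y. I shifted the pinch 2 mm to allow for it.
- **Failed check:** a last colour check of the grip's position stopped on a script error, so the lock result rests on the stop force and the pictures.

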